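# Reset a bench pressure regulator and lock the setting

## Robot

A 6-joint arm with a two-finger parallel gripper is mounted at the origin on a cart in front of the work surface, level with it; the furniture and walls round the work are solid. World frame = base frame: x ahead of the robot, y to its left, z up, the work surface at z = 0. Lengths are in m, angles in degrees, forces in N, time in s.
With the tool pointing down it reaches from about 0.4 to 0.825 m from the base axis. Payload 7 kg.
Tool frame: the origin (TCP) lies at the centre of the arm's flange, where the gripper is bolted on; the fingertips stand 178 mm ahead of it and the grasp point (between the pads) lies 159 mm ahead of it (r.tips_ahead is the z of the fingertips in the tool frame, in m); z points along the fingers, y is the line along which they close (so a half turn about z gives the same grasp; the last joint's range is limited). The gripper opens to 88 mm and grips with 3 to 60 N. Pads are 19 mm wide; open, the fingers measure 130 mm over their backs; the gripper's body (78 mm by 193 mm) begins 47 mm behind the grasp point.
Start: joints at [-52.936, 20.546, 0.682, 0, -70.136, -16.507], TCP at [0.237, -0.632, 0.405] pointing down, gripper open.
Joint ranges: [-176.03, 176.03], [-82.01, 121.73], [-58.28, 71.71], [-173.87, 95.51], [-174.79, -0.11], [-173.66, 173.66]. Speed limits (degrees/s): [136.94, 136.94, 172.46, 180, 180, 180].

## Interface

Orientations are given as [roll, pitch, yaw] about the fixed x, y, z axes, in that order (R = Rz(yaw) Ry(pitch) Rx(roll)).
In Python, from plant import r gives the robot as it stands. The module is installed in compiled form; this text tells all that it offers.
- The arm moves only by the shell command python3 -m pendant 'ROWS' [FORCE]. ROWS is JSON, a list that holds one entry, the list of rows, each a list of 7 numbers: the shift along the tool's x, y, z in m, then the turn, a rotation vector about the tool's x, y, z in degrees, then the gripper command: -1 is shut, 1 is fully open, values between are in proportion. A call has 1 to 5 rows; each row is the pose to reach, as a shift and turn from the pose commanded when the call began, along the tool's axes at that moment; what a row does not reach only later rows make up. A row lasts 1/10 s, in which the tool goes at most 50 mm and 8.59 degrees, less where a joint would pass 70% of its speed; a pose out of reach is approached as far as the arm can. A call with a gripper value outside its range is refused whole. The fingers move at their own pace and stop on an object; FORCE is the grip in N (left out, the last holds). Time passes only in rows, so rows that repeat a pose let the fingers close. It gives the time, the measured TCP pose, the force, the opening and the grip force at its end, in the units of the state.
- r.get_state(): the state, without advancing time (a new reading comes with each control period).
- r.capture(name): name is "scene" or "top" or "wrist"; returns the picture (480x640x3 uint8, red, green, blue); there is no depth.
- r.camera_params(name): a dict with "fx", "fy", "cx", "cy" (pixels), "dist_coeffs" ([k1, k2, p1, p2, k3] as OpenCV has them; the pictures are not rectified), "R" (3x3) and "t" (3): a world point X has camera coordinates R X + t. Camera axes: x right, y down, z forward; pixel columns grow to the right and rows downward; lengths in m; the calibration is good to about 2 mm. A picture is of the moment at which its call begins: read the wrist's pose just before it. camera_params takes no time and is no camera call; for the wrist camera it gives the pose at the moment of the call.
- r.close_job(): hands the job in; it is judged then, once.
The state is a dict: "time_s": time; "joints": joint angles; "qd": joint speeds; "joint_torque": joint torques, N m; "tcp_pos": TCP position; "eef_rot": TCP orientation; "contact_force": force on the tool from outside, world axes, zero at the start; "moment": the same for the moment, N m; "gripper_width": finger opening in m; "gripper_force": force on a finger pad.
Only numpy, scipy, OpenCV 4.12 (cv2) and the standard library are available. Lean on these libraries where they do the work, as an engineer would, in place of code of your own. Each camera call takes 0.05 s, during which the arm holds its last target. There are 200 camera calls.

## Task

Reset the pressure regulator: slacken its brass lock nut by the nut's handle until it is free, turn the black adjusting knob until the gauge's black needle lies on the red set hand, then pull the lock nut tight again with about 14 N at the grip of its handle, never more than 24 N. A nut pulled too tight drags the knob round with it, so make sure that the needle still lies on the red hand when the nut is tight, and leave the things round the regulator where they are.

Things in the scene. Friction and masses are not known exactly. Their poses are not given: they have to be found in the camera images.
- regulator: bench pressure calibrator, fixed: dark plate 205 x 205 mm, top 14 mm high, with an air reservoir (grey cylinder) at its left (+y) and a gauge at its front (-x). Origin: on the table under the vertical axis of the regulator's spindle, which carries lock nut and knob; x away from the gauge, z up. Nothing within 60 mm of the axis but nut, handle and knob is over 85 mm high
- bonnet: grey tapering housing, 54 mm wide at the foot, 37 mm at the top, fixed on the regulator, same axis and origin. Its flat top with a springy brown fibre washer, 90 mm over the table (0.5 mm more or less from case to case), is the seat of the lock nut
- lock_nut: brass lock nut, 38 mm wide, 14 mm high, round the spindle under the knob, with a level radial handle. Origin: on the axis at its lower face; x axis along the handle. Clockwise from above tightens (10 mm a turn). Found nipped, lightly or firmly; 1 rad anticlockwise frees it. Resistance grows as it bites; read the pull while it moves, since friction holds it at rest and the force fades
- handle_grip (a point): middle of the black grip of the lock nut's handle: 14 mm thick, 23 mm long, 58 mm out from the axis, its centre about 97 mm over the table; free space 25 mm under it and beside it. The steel bar from nut to grip is 8 mm thick. Moves with the nut
- knob_grip (a point): middle of the black ribbed adjusting knob on the axis: 23 mm wide, 22 mm high, centre 135 mm over the table, top at 146 mm; sinks 2 mm a turn. Turns with about 0.17 N m when the nut is slack, harder when it is tight. Clockwise from above drives the needle clockwise, 0.8 rad for each rad of the knob
- needle (a joint): angle of the gauge's black needle (rad), clockwise from the zero mark at the dial's lower left; 0 to 4.71. It follows the knob
- needle_tip (a point): tip of the black needle, 24 mm from the dial's centre; x axis along the needle
- set_hand (a joint): angle of the gauge's red set hand (rad), counted like the needle's; fixed under the glass, it marks the wanted pressure, 0.5 to 1.9 rad clockwise of the needle's start
- set_hand_tip (a point): tip of the red set hand, 24 mm from the dial's centre; x axis along the hand
- dial_centre (a point): centre of the gauge's glass, 65 mm wide, in front of the regulator, tilted back to face the robot and up; large marks 0.47 rad apart, small marks 0.094 rad
- transducer_1: bystander: loose pressure transducer, 239 mm long, 28 mm high, lying to the left of the plate; origin at its middle, on the table
- screwdriver: bystander: loose screwdriver with a yellow handle, 150 mm long, lying to the right of the plate; origin at its middle, on the table
- dropper_bottle: bystander: loose amber dropper bottle, 31 mm wide, 87 mm tall, standing behind the plate; origin at the middle of its foot

How it is judged (in metres and radians):
On the way, in this order (a step that is already met when the one before it is completed fails the run):
1. the lock nut is slackened until it no longer presses on its seat (contact force between lock_nut and bonnet below 1 N), for 0.3 s.
2. with the nut slack, the needle is brought onto the red hand (contact force between lock_nut and bonnet below 5 N and angle between the x axis of needle_tip and the x axis of set_hand_tip, either way round below 0.15 rad), for 0.2 s.
At the end, for the whole second after the job is handed in: the needle lies on the red set hand (within 0.12 rad, about one small mark) and the lock nut is tight: it presses on its seat with over 60 N, which a pull of about 14 N at the handle gives with some to spare (angle between the x axis of needle_tip and the x axis of set_hand_tip, either way round below 0.12 rad and contact force between lock_nut and bonnet above 60 N); the robot touches nothing.
It fails at once if the lock nut is overtightened (over 130 N on its seat, a pull of more than 24 N at the handle) (contact force between lock_nut and bonnet above 130 N).
It fails at once if a bystander is pushed away or the bottle is knocked over (distance of any of transducer_1, screwdriver, dropper_bottle from where it was at the start of the episode above 0.03 m or angle between dropper_bottle's own z axis and vertical above 0.5 rad).
It also fails if it takes over 58 s, if anything falls off the work surface, if the arm or the gripper's body presses on something with over 40 N, if the wrist force passes 120 N, or if a joint passes its speed limit or range.

## Working session

There is one attempt and no reset: what is moved stays moved. The work goes in short steps, Python scripts to look and compute and a shell command to move; the robot and the scene stay as the last step left them, time stands still between calls to the robot, and variables do not carry over. Pictures are saved under pics/ and viewed, at most 10 in all, crops included, and the job is handed in when it is done.

```bash
mkdir -p pics; python3 - <<'E'
from plant import r
import cv2,numpy as np
s=r.get_state();print(s)
for n in("scene","top"):
    im=r.capture(n);cv2.imwrite(f"pics/{n}0.png",im[:,:,::-1]);p=r.camera_params(n);print(n,p)
E
```

```text
{'time_s': 0.0, 'joints': array([-5.29372063e+01,  2.05913166e+01,  6.33718690e-01, -2.32534037e-02,
       -7.01372503e+01, -1.65071723e+01]), 'qd': array([ 0.0007606 , -0.08403643,  0.08407657,  0.0349754 , -0.04838213,
       -0.04866153]), 'joint_torque': array([ 1.86380654e-03, -5.82712054e+01,  2.93066454e+01,  6.99733034e+00,
        7.14212714e-03, -2.26420320e-04]), 'tcp_pos': array([ 0.23693982, -0.63182709,  0.40371352]), 'eef_rot': array([ 1.79902849e+02, -5.99406437e-03, -1.59452292e+02]), 'contact_force': array([ 0.39659256, -1.02226527,  0.32247   ]), 'moment': array([-0.03221692, -0.06653733, -0.01637097]), 'gripper_force': 0.0, 'gripper_width': 0.08768780122838003}
scene {'fx': 446.0364319299498, 'fy': 446.0364319299498, 'cx': 315.2726570535849, 'cy': 236.5717048703197, 'dist_coeffs': array([0.02498153, 0.        , 0.        , 0.        , 0.        ]), 'R': array([[ 0.76328871, -0.64589674,  0.01441333],
       [-0.41735051, -0.50998852, -0.75215042],
       [ 0.49316214,  0.56809252, -0.65883381]]), 't': array([-0.42531451,  0.31779674,  0.62934783])}
top {'fx': 443.5986297751323, 'fy': 443.5986297751323, 'cx': 318.8992071843717, 'cy': 245.9225425019538, 'dist_coeffs': array([-0.01817173,  0.        ,  0.        ,  0.        ,  0.        ]), 'R': array([[ 2.18672828e-02, -9.99754354e-01,  3.61284458e-03],
       [-9.91210869e-01, -2.21517300e-02, -1.30423593e-01],
       [ 1.30471586e-01, -7.29081221e-04, -9.91451781e-01]]), 't': array([0.0330785 , 0.58838627, 0.88666197])}
```

View pics/top0.png

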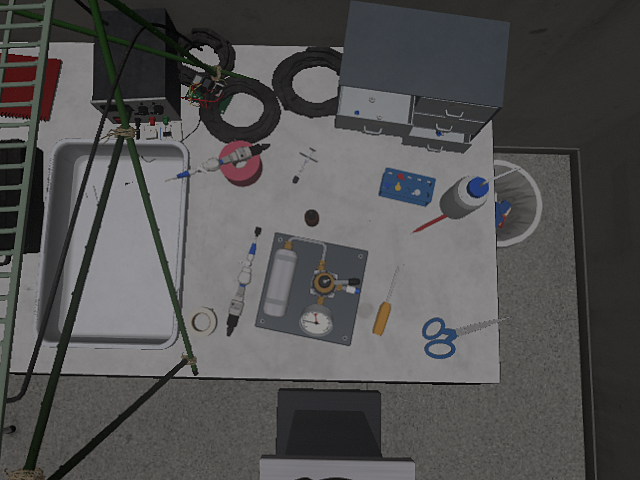

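View pics/scene0.png

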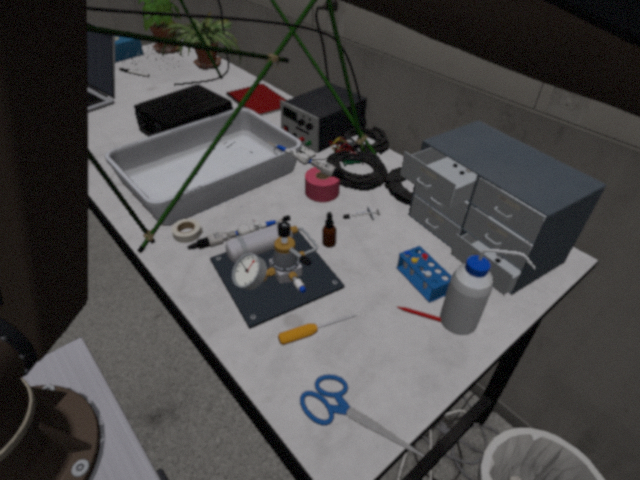

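The top view shows the regulator plate centred near (312,290), with the knob about (324,282), the gauge (317,320) and something handle-like at (350,286). I'll enlarge both views.

```bash
python3 - <<'E'
import cv2,numpy as np
a=cv2.imread("pics/top0.png")[225:350,250:375];b=cv2.imread("pics/scene0.png")[205:305,215:325]
f=lambda x,k:cv2.resize(x,None,fx=k,fy=k,interpolation=cv2.INTER_CUBIC)
a=f(a,3.2);b=f(b,3.6);h=max(a.shape[0],b.shape[0])
c=np.zeros((h,a.shape[1]+b.shape[1],3),np.uint8);c[:a.shape[0],:a.shape[1]]=a;c[:b.shape[0],a.shape[1]:]=b
print(c.shape);cv2.imwrite("pics/crop0.png",c)
E
```

```text
(400, 796, 3)
```

View pics/crop0.png

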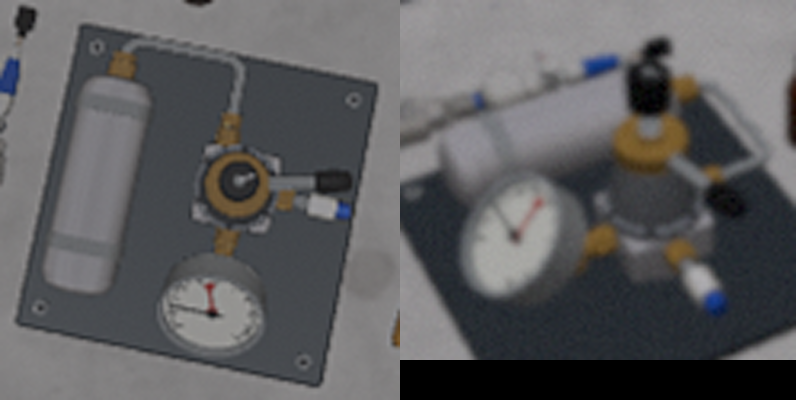

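The crop shows the knob and nut ring centred about (324.4,281.6), the grip at (353.8,281.6), pointing right (world −y). On the gauge the needle points left and the red hand up, so the knob must go clockwise.

```bash
cat > h.py <<'E'
from plant import r
import cv2,numpy as np
def ray(p,uv,z):
    K=np.array([[p['fx'],0,p['cx']],[0,p['fy'],p['cy']],[0,0,1]])
    n=cv2.undistortPoints(np.array([[uv]],float),K,p['dist_coeffs'])[0,0]
    d=p['R'].T@np.array([*n,1]);c=-p['R'].T@p['t'];return c+d*(z-c[2])/d[2]
def proj(p,X):
    K=np.array([[p['fx'],0,p['cx']],[0,p['fy'],p['cy']],[0,0,1]])
    return cv2.projectPoints(np.array([X],float),cv2.Rodrigues(p['R'])[0],p['t'],K,p['dist_coeffs'])[0][0,0]
def rel(pos,yaw,yaw0=None):
    "shift and turn in tool axes to put TCP at pos, tool down with yaw (deg)"
    from scipy.spatial.transform import Rotation as R
    s=r.get_state();A=R.from_euler('xyz',s['eef_rot'],degrees=True);B=R.from_euler('xyz',[180,0,yaw],degrees=True)
    return A.inv().apply(np.array(pos)-s['tcp_pos']).round(4),(A.inv()*B).as_rotvec(degrees=True).round(2)
E
python3 - <<'E'
from h import *
p=r.camera_params("top")
print("knob",ray(p,(324.4,281.6),.146),"nut",ray(p,(323.8,282.5),.104),"grip",ray(p,(353.8,281.6),.104))
for n,c in dict(bl=(80,24),br=(377,84),fr=(320,386),fl=(17,322)).items(): print(n,ray(p,(250+c[0]/3.2,225+c[1]/3.2),.014))
w=r.camera_params("wrist");s=r.get_state();Rt=__import__('scipy.spatial.transform',fromlist=['x']).Rotation.from_euler('xyz',s['eef_rot'],degrees=True).as_matrix()
print("cam in tool",Rt.T@(-w['R'].T@w['t']-s['tcp_pos']),"\n",w['R']@Rt,w['fx'])
print(rel([.54,-.05,.40],-90))
E
```

```text
knob [0.50803423 0.03470102 0.146     ] nut [0.50842623 0.0351905  0.104     ] grip [ 0.51140821 -0.0222815   0.104     ]
bl [0.61771558 0.14102724 0.014     ]
br [ 0.58157829 -0.05879984  0.014     ]
fr [ 0.38283575 -0.02326447  0.014     ]
fl [0.41957439 0.17541076 0.014     ]
cam in tool [ 0.07411568 -0.00128414  0.02062097] 
 [[ 4.50924202e-04  9.99999634e-01  7.26887480e-04]
 [-9.61772488e-01  6.32744142e-04 -2.73849012e-01]
 [-2.73849372e-01 -5.75615232e-04  9.61772421e-01]] 373.1827405308704
(array([-0.488 ,  0.4384,  0.0044]), array([ 8.000e-02,  5.000e-02, -6.945e+01]))
```

```bash
python3 -m pendant '[[[-0.46,0.41,0.045,0,0,-69,1],[-0.46,0.41,0.045,0,0,-69,1],[-0.46,0.41,0.045,0,0,-69,1],[-0.46,0.41,0.045,0,0,-69,1],[-0.46,0.41,0.045,0,0,-69,1]]]' 40; python3 -c "
from h import *
print(rel([.51,-.025,.36],-90))"
```

```text
time_s: 0.6
tcp_pos: [0.3534, -0.4095, 0.386]
eef_rot: [180.0, 0.0, -116.1]
contact_force: [1.2, 0.1, 1.4]
gripper_width: 0.0875
gripper_force: 0.0
(array([-0.4141,  0.0288,  0.0261]), array([ 2.000e-02,  1.000e-02, -2.614e+01]))
```

```bash
python3 -m pendant '[[[-0.414,0.029,0.026,0,0,-26.1,1],[-0.414,0.029,0.026,0,0,-26.1,1],[-0.414,0.029,0.026,0,0,-26.1,1],[-0.414,0.029,0.026,0,0,-26.1,1],[-0.414,0.029,0.026,0,0,-26.1,1]]]'; python3 -c "
from h import *
print(rel([.51,-.025,.36],-90))"
```

```text
time_s: 1.1
tcp_pos: [0.4485, -0.1787, 0.3708]
eef_rot: [-180.0, 0.0, -90.3]
contact_force: [2.0, -0.8, -0.2]
gripper_width: 0.0877
gripper_force: 0.0
(array([-0.1541, -0.0605,  0.0108]), array([-0.02,  0.  , -0.34]))
```

```bash
python3 -m pendant '[[[-0.154,-0.06,0.011,0,0,-0.3,1],[-0.154,-0.06,0.011,0,0,-0.3,1],[-0.154,-0.06,0.011,0,0,-0.3,1],[-0.154,-0.06,0.011,0,0,-0.3,1],[-0.154,-0.06,0.011,0,0,-0.3,1]]]'; python3 - <<'E'
from h import *
s=r.get_state();print(s['tcp_pos'],s['eef_rot'],s['contact_force'])
p=r.camera_params("wrist");im=r.capture("wrist")[:,:,::-1];cv2.imwrite("pics/w1.png",im)
for n,X in dict(knob=(.508,.035,.146),grip=(.5114,-.0223,.104)).items(): print(n,proj(p,X))
np.savez("w1.npz",R=p['R'],t=p['t'],fx=p['fx'],fy=p['fy'],cx=p['cx'],cy=p['cy'],dist_coeffs=p['dist_coeffs'])
E
```

```text
time_s: 1.6
tcp_pos: [0.51, -0.0251, 0.3592]
eef_rot: [179.9, -0.0, -89.9]
contact_force: [0.2, -0.8, 0.2]
gripper_width: 0.0878
gripper_force: 0.0
[ 0.50998084 -0.02509384  0.35922489] [ 1.79945399e+02 -1.25739152e-02 -8.98884818e+01] [ 0.18848796 -0.8436559   0.16110423]
knob [322.13423128 374.42670317]
grip [316.8300001  261.82204656]
```

View pics/w1.png

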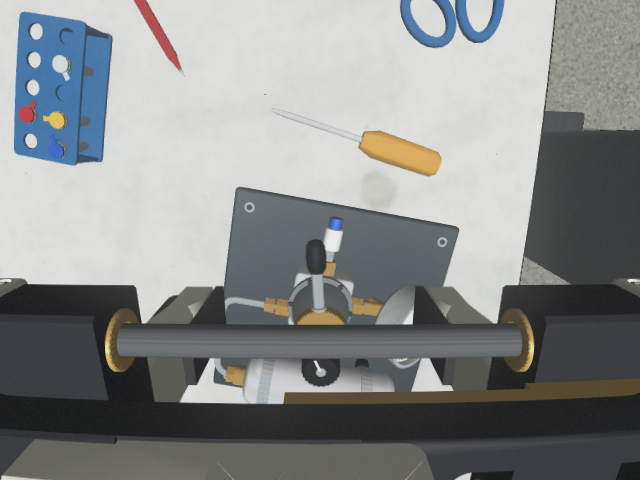

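Wrist picture: grip centre at (316,256), bar to nut (318,295), knob top at (321,373), valve with blue cap beneath at (335,235).

```bash
python3 - <<'E'
from h import *
p=dict(np.load("w1.npz"))
g=ray(p,(316,256),.099);k=ray(p,(321,373),.146);print(g,k,g-k)
pt=ray(r.camera_params("top"),(324.4,281.6),.146);a=(k+pt)/2;d=g-a;print(a,d,np.hypot(*d[:2]),np.degrees(np.arctan2(d[1],d[0])))
E
```

```text
[ 0.51198192 -0.02476119  0.099     ] [0.50868519 0.03399674 0.146     ] [ 0.00329673 -0.05875794 -0.047     ]
[0.50835971 0.03434888 0.146     ] [ 0.00362221 -0.05911007 -0.047     ] 0.05922095270008288 -86.49335234470732
```

```bash
python3 -m pendant '[[[-0.002,-0.002,0.03,0,0,-3.4,-0.1],[-0.002,-0.002,0.06,0,0,-3.4,-0.1],[-0.002,-0.002,0.085,0,0,-3.4,-0.1],[-0.002,-0.002,0.1,0,0,-3.4,-0.1],[-0.002,-0.002,0.1,0,0,-3.4,-0.1]]]' && python3 -m pendant '[[[0,0,0,0,0,0,-1],[0,0,0,0,0,0,-1],[0,0,0,0,0,0,-1],[0,0,0,0,0,0,-1],[0,0,0,0,0,0,-1]]]' 15
```

```text
time_s: 2.15
tcp_pos: [0.51, -0.0267, 0.2579]
eef_rot: [179.7, -0.0, -86.8]
contact_force: [0.6, -0.4, 0.5]
gripper_width: 0.0531
gripper_force: 0.0
time_s: 2.65
tcp_pos: [0.5115, -0.0251, 0.2603]
eef_rot: [-179.9, 0.0, -86.7]
contact_force: [4.4, -0.6, -1.7]
gripper_width: 0.0134
gripper_force: 2.5
```

```bash
python3 -m pendant '[[[0,0,0,0,0,0,-1],[-0.0006,-0.0082,-0.0002,0,0,-8,-1],[-0.0023,-0.0163,-0.0004,0,0,-16,-1],[-0.0051,-0.024,-0.0007,0,0,-24,-1],[-0.009,-0.0313,-0.0009,0,0,-32,-1]]]' 40; python3 -m pendant '[[[-0.0006,-0.0082,-0.0002,0,0,-8,-1],[-0.0023,-0.0163,-0.0004,0,0,-16,-1],[-0.0051,-0.024,-0.0007,0,0,-24,-1],[-0.009,-0.0313,-0.0009,0,0,-32,-1],[-0.009,-0.0313,-0.0009,0,0,-32,-1]]]'
```

```text
time_s: 3.15
tcp_pos: [0.5428, -0.0144, 0.261]
eef_rot: [-180.0, -0.0, -54.3]
contact_force: [2.5, -1.0, -0.5]
gripper_width: 0.0112
gripper_force: 40.1
time_s: 3.65
tcp_pos: [0.5639, 0.012, 0.262]
eef_rot: [-179.9, -0.1, -22.4]
contact_force: [5.7, -0.9, -1.3]
gripper_width: 0.0112
gripper_force: 40.0
```

```bash
python3 -m pendant '[[[0,0,0,0,0,0,-1],[0,0,0,0,0,0,0],[0,0,0,0,0,0,0],[0,0,0,0,0,0,0],[0,0,-0.034,0,0,0,0]]]'; python3 -c "
from h import *
s=r.get_state();print(s['contact_force']);print(rel([.5087,.034,.2955],-22.4))"
```

```text
time_s: 4.15
tcp_pos: [0.5605, 0.0107, 0.2918]
eef_rot: [179.7, 0.4, -22.8]
contact_force: [1.4, 0.1, 0.9]
gripper_width: 0.0378
gripper_force: 0.0
[1.37388496 0.1326828  0.87114534]
(array([-0.0568, -0.0014, -0.0033]), array([ 0.3 ,  0.43, -0.35]))
```

```bash
python3 -m pendant '[[[-0.03,0,-0.001,0,0,0,0],[-0.058,0,-0.001,0,0,0,0],[-0.058,0,-0.001,0,0,0,0],[-0.058,0,-0.001,0,0,0,0],[-0.058,0,-0.001,0,0,0,0]]]'; python3 - <<'E'
from h import *
print(rel([.5087,.034,.2955],-22.4))
p=r.camera_params("top");im=r.capture("top");cv2.imwrite("pics/t2.png",cv2.resize(im[225:350,250:375,::-1],None,fx=4,fy=4,interpolation=cv2.INTER_CUBIC))
E
```

```text
time_s: 4.65
tcp_pos: [0.5093, 0.0335, 0.2967]
eef_rot: [-180.0, -0.0, -22.7]
contact_force: [1.0, -0.4, 0.1]
gripper_width: 0.0436
gripper_force: 0.0
(array([-0.0008, -0.0002,  0.0012]), array([-0.01, -0.02, -0.26]))
```

```bash
python3 -m pendant '[[[0,0,0,0,0,0,-1],[0,0,0,0,0,0,-1],[0,0,0,0,0,0,-1],[0,0,0,0,0,0,-1]]]' 30; python3 -c "
from h import *
print(r.get_state())"
```

```text
time_s: 5.1
tcp_pos: [0.5094, 0.0341, 0.2966]
eef_rot: [-179.9, -0.0, -22.7]
contact_force: [0.5, 5.4, -1.5]
gripper_width: 0.0224
gripper_force: 30.0
{'time_s': 5.1, 'joints': array([ 25.87268101,  10.88771306, -28.29023857,  -0.06929211,
       -50.71697177,  41.47840181]), 'qd': array([ 0.28076535, -0.10500007, -0.04750422,  0.16937409, -0.09269098,
        0.05981705]), 'joint_torque': array([-2.74423465e+00, -4.03445721e+01,  2.29566926e+01,  6.81213275e+00,
       -9.32457950e-01, -3.05423629e-02]), 'tcp_pos': array([0.50941112, 0.03409828, 0.29657984]), 'eef_rot': array([-1.79885714e+02, -2.93394317e-02, -2.26927697e+01]), 'contact_force': array([ 0.47143195,  5.41447057, -1.45969723]), 'moment': array([ 1.6814986 , -0.26498141,  0.01324683]), 'gripper_force': 29.999448359012604, 'gripper_width': 0.022430693888238606}
```

View pics/t2.png

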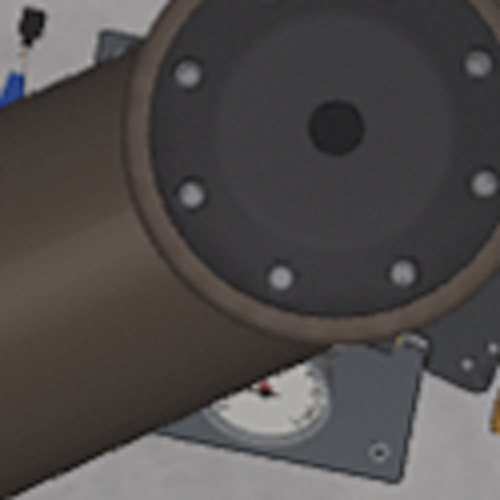

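The top view now shows the arm hiding most of the regulator; the gauge centre is at (263,388) in the crop. I'll triangulate the hands from the first two pictures.

```bash
cat >> h.py <<'E'
def tri(a,b):
    out=[]
    for n,uv in(("top",a),("scene",b)):
        p=r.camera_params(n);c=-p['R'].T@p['t'];x=ray(p,uv,0)-c;out.append((c,x/np.linalg.norm(x)))
    M=sum(np.eye(3)-np.outer(d,d) for c,d in out);v=sum((np.eye(3)-np.outer(d,d))@c for c,d in out)
    return np.linalg.solve(M,v)
E
python3 - <<'E'
from h import *
T=lambda u,v:(250+u/3.2,225+v/3.2); S=lambda u,v:(215+(u-400)/3.6,205+v/3.6)
c=tri(T(213,312),S(515,237));n=tri(T(172,306),S(494,204));e=tri(T(209,286),S(541,201))
print(c,n,e)
a,b=n-c,e-c;print(np.linalg.norm(a),np.linalg.norm(b),np.arccos(a@b/np.linalg.norm(a)/np.linalg.norm(b)))
N=np.cross(a,b);print(N/np.linalg.norm(N))
# angle with dial-plane basis for various tilts, from each single view
h=np.radians(-9.8);f=np.array([np.cos(h),np.sin(h),0])
for tilt in(30,45,60):
    t=np.radians(tilt);up=f*np.sin(t)+np.array([0,0,np.cos(t)]);nn=-f*np.cos(t)+np.array([0,0,np.sin(t)]);right=np.cross(up,nn)*1
    def pl(cam,uv):
        p=r.camera_params(cam);o=-p['R'].T@p['t'];d=ray(p,uv,0)-o;return o+d*((c-o)@nn)/(d@nn)-c
    for cam,uvs in(("top",[T(172,306),T(209,286),T(213,312)]),("scene",[S(494,204),S(541,201),S(515,237)])):
        P=[pl(cam,u) for u in uvs]; P=[P[0]-P[2],P[1]-P[2]]
        print(tilt,cam,[(round(np.degrees(np.arctan2(q@right,q@up)),1),round(np.linalg.norm(q)*1e3,1)) for q in P])
E
```

```text
[0.43089821 0.04744408 0.06711895] [0.43440506 0.07260078 0.06951484] [0.44809669 0.04957737 0.08047738]
0.025512694377014214 0.021881186275365894 1.3062158734202358
[ 0.61419647 -0.01046791 -0.78908372]
30 top [(np.float64(-96.1), np.float64(25.8)), (np.float64(-9.9), np.float64(31.9))]
30 scene [(np.float64(-89.2), np.float64(27.3)), (np.float64(11.9), np.float64(28.4))]
45 top [(np.float64(-94.2), np.float64(25.7)), (np.float64(-14.1), np.float64(22.6))]
45 scene [(np.float64(-89.4), np.float64(27.4)), (np.float64(-3.5), np.float64(23.5))]
60 top [(np.float64(-93.3), np.float64(25.6)), (np.float64(-17.2), np.float64(18.5))]
60 scene [(np.float64(-89.4), np.float64(27.5)), (np.float64(-18.1), np.float64(22.7))]
```

```bash
python3 -m pendant '[[[0,0,0,0,0,8,-1],[0,0,0,0,0,16,-1],[0,0,0,0,0,24,-1],[0,0,0.0002,0,0,32,-1],[0,0,0.0002,0,0,40,-1]]]'; python3 -m pendant '[[[0,0,0,0,0,8,-1],[0,0,0,0,0,16,-1],[0,0,0,0,0,24,-1],[0,0,0.0002,0,0,32,-1],[0,0,0.0002,0,0,40,-1]]]'; python3 -m pendant '[[[0,0,0,0,0,4,-1],[0,0,0,0,0,4,-1],[0,0,0,0,0,4,-1]]]'
python3 - <<'E'
from h import *
f=lambda x,k:cv2.resize(x,None,fx=k,fy=k,interpolation=cv2.INTER_CUBIC)
a=r.capture("top")[290:345,285:345,::-1];b=r.capture("scene")[235:295,220:275,::-1]
np.save("a.npy",a)
a=f(a,6);b=f(b,6);c=np.zeros((max(a.shape[0],b.shape[0]),a.shape[1]+b.shape[1],3),np.uint8);c[:a.shape[0],:a.shape[1]]=a;c[:b.shape[0],a.shape[1]:]=b
cv2.imwrite("pics/g3.png",c);print(r.get_state()['moment'])
E
```

```text
time_s: 5.6
tcp_pos: [0.5091, 0.0339, 0.2963]
eef_rot: [-180.0, 0.0, -63.0]
contact_force: [0.5, 4.0, -0.2]
gripper_width: 0.0221
gripper_force: 30.0
time_s: 6.1
tcp_pos: [0.5087, 0.0339, 0.2961]
eef_rot: [179.9, 0.0, -103.0]
contact_force: [-2.6, 3.5, 1.9]
gripper_width: 0.022
gripper_force: 30.0
time_s: 6.4
tcp_pos: [0.5086, 0.0339, 0.296]
eef_rot: [179.9, 0.0, -106.7]
contact_force: [-2.4, 5.0, 2.6]
gripper_width: 0.0223
gripper_force: 30.0
[1.80728626 1.24444431 0.0222948 ]
```

View pics/g3.png

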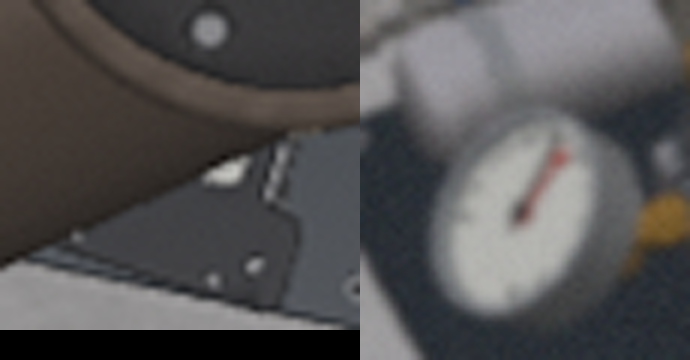

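The scene crop shows the black needle almost under the red hand (hub (520,215), tip (558,158)). For a finer look I'll let go and turn the wrist camera over the gauge.

```bash
python3 -m pendant '[[[0,0,0,0,0,0,0],[0,0,0,0,0,0,0],[0,0,0,0,0,0,0],[0,0,0,0,0,8,0],[0,0,0,0,0,16,0]]]'; python3 -m pendant '[[[0,0,0,0,0,8,0],[0,0,0,0,0,16,0],[0,0,0,0,0,24,0],[0,0,0,0,0,32,0],[0,0,0,0,0,40,0]]]';python3 -m pendant '[[[0,0,0,0,0,8,0],[0,0,0,0,0,16,0],[0,0,0,0,0,20,0],[0,0,0,0,0,20,0]]]'
python3 - <<'E'
from h import *
p=r.camera_params("wrist");im=r.capture("wrist")[:,:,::-1];cv2.imwrite("pics/w4.png",im);print(proj(p,(.431,.0475,.067)))
E
```

```text
time_s: 7.0
tcp_pos: [0.509, 0.0333, 0.2962]
eef_rot: [-180.0, -0.0, -123.0]
contact_force: [0.1, -0.4, -0.4]
gripper_width: 0.0434
gripper_force: 0.0
time_s: 7.5
tcp_pos: [0.509, 0.0333, 0.2962]
eef_rot: [-180.0, -0.0, -163.0]
contact_force: [-0.2, 0.3, -0.0]
gripper_width: 0.0438
gripper_force: 0.0
time_s: 7.9
tcp_pos: [0.5089, 0.0333, 0.2962]
eef_rot: [-180.0, -0.0, 177.3]
contact_force: [0.2, 0.0, -0.7]
gripper_width: 0.0438
gripper_force: 0.0
[341.05594024 130.17243467]
```

View pics/w4.png

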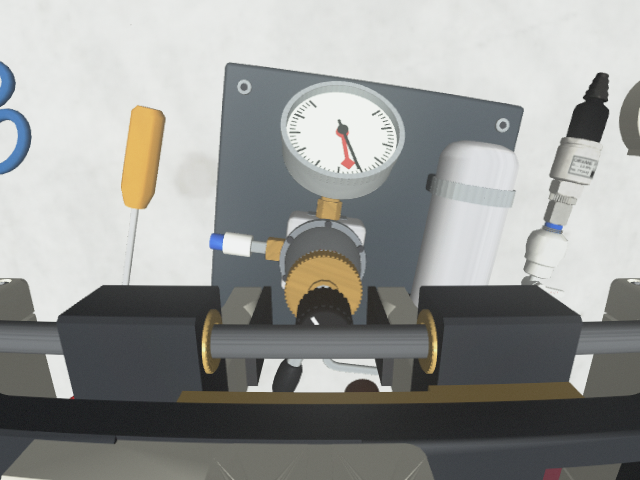

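The wrist view shows the gauge clearly: hub (342,130), red tip (348,168), needle tip (358,170), so the needle is still slightly short (anticlockwise) of the red hand.

```bash
cat >> h.py <<'E'
def gauge(p,im,hub=None,tilt=50):
    "signed angle (rad) needle still has to go clockwise to red; wrist picture im in RGB"
    c=np.array([.431,.0475,.067]);h=np.radians(-9.8);t=np.radians(tilt);f=np.array([np.cos(h),np.sin(h),0])
    up=f*np.sin(t)+np.array([0,0,np.cos(t)]);nn=-f*np.cos(t)+np.array([0,0,np.sin(t)]);rt=np.cross(up,nn)
    x=im.astype(int);g=x.max(2)
    u0,v0=proj(p,c).round().astype(int);W=45;ys,xs=np.mgrid[v0-W:v0+W,u0-W:u0+W];ys=ys.clip(0,479);o=-p['R'].T@p['t']
    P=np.array([ray(p,(a,b),0) for a,b in zip(xs.ravel(),ys.ravel())])-o
    Q=o+P*(((c-o)@nn)/(P@nn))[:,None]-c
    X,Y=Q@rt,Q@up;sub=x[ys,xs].reshape(-1,3)
    red=(sub[:,0]>120)&(sub[:,1]<90)
    dark=sub.max(1)<95
    white=sub.min(1)>190
    # dial centre: given hub pixel, or middle of white disc
    if hub is not None: i=np.argmin((xs.ravel()-hub[0])**2+(ys.ravel()-hub[1])**2);X0,Y0=X[i],Y[i]
    else:
        cn,_,_=cv2.connectedComponentsWithStats(white.reshape(ys.shape).astype(np.uint8))[1:4] if 0 else (None,None,None)
        k=np.hypot(X,Y)<.045;ww=white&k;X0,Y0=[(np.percentile(q[ww],1)+np.percentile(q[ww],99))/2 for q in(X,Y)]
    X,Y=X-X0,Y-Y0;rr=np.hypot(X,Y);A=np.arctan2(X,Y)
    sel=(rr>.009)&(rr<.0245)
    def ang(m):
        m=m&sel;return np.arctan2(X[m].mean(),Y[m].mean()) if m.sum()>3 else None, int(m.sum())
    ar,nr=ang(red);m=dark&(np.abs(A-ar)<.8);ad,nd=ang(m)
    return dict(red=ar,nr=nr,needle=ad,nd=nd,diff=None if ad is None else ar-ad,c=(X0,Y0))
E
python3 - <<'E'
from h import *
p=r.camera_params("wrist");im=r.capture("wrist")
for t in(40,50):
  print(gauge(p,im,tilt=t));print(gauge(p,im,hub=(342,130),tilt=t))
E
```

```text
Traceback (most recent call last):
  File "h.py", line 42, in gauge
    ar,nr=ang(red);m=dark&(np.abs(A-ar)<.8);ad,nd=ang(m)
                                  ~^~~
TypeError: unsupported operand type(s) for -: 'float' and 'NoneType'
```

```bash
python3 - <<'E'
from h import *
p=r.camera_params("wrist");im=r.capture("wrist")
print(im[168,348],im[160,346],im[165,356],im[150,349])
for t in(40,50):
  print(gauge(p,im,hub=(342,130),tilt=t))
E
```

```text
[212 127 122] [222 120 114] [132 137 133] [215 219 214]Traceback (most recent call last):
  File "<stdin>", line 5, in <module>
  File "h.py", line 42, in gauge
    ar,nr=ang(red);m=dark&(np.abs(A-ar)<.8);ad,nd=ang(m)
                                  ~^~~
TypeError: unsupported operand type(s) for -: 'float' and 'NoneType'
```

Thresholds need to be relative (glass reflection brightens it).

```bash
sed -i 's/red=(sub.*/red=(sub[:,0]-sub[:,1]>50)/; s/dark=sub.*/dark=(sub.max(1)<150)/' h.py; python3 - <<'E'
from h import *
p=r.camera_params("wrist");im=r.capture("wrist")
for t in(40,50,58):
  print(gauge(p,im,hub=(342,130),tilt=t))
E
```

```text
{'red': np.float64(-0.16723478016756663), 'nr': 96, 'needle': np.float64(-0.3491038198087578), 'nd': 54, 'diff': np.float64(0.1818690396411912), 'c': (np.float64(-0.00032417099267937824), np.float64(-0.0002931059283059332))}
{'red': np.float64(-0.20803182914719964), 'nr': 144, 'needle': np.float64(-0.4057998095671959), 'nd': 66, 'diff': np.float64(0.19776798041999627), 'c': (np.float64(-0.0003204366478324794), np.float64(-0.00024316904356528298))}
{'red': np.float64(-0.24062240114394237), 'nr': 142, 'needle': np.float64(-0.3780003373474009), 'nd': 79, 'diff': np.float64(0.13737793620345853), 'c': (np.float64(-0.00031820898748766824), np.float64(-0.00021815947618802754))}
```

```bash
python3 -m pendant '[[[0,0,0,0,0,0,-1],[0,0,0,0,0,0,-1],[0,0,0,0,0,0,-1],[0,0,0,0,0,0,-1],[0,0,0,0,0,0,-1]]]'; python3 -m pendant '[[[0,0,0,0,0,4,-1],[0,0,0,0,0,8,-1],[0,0,0,0,0,14,-1],[0,0,0,0,0,14,-1],[0,0,0,0,0,14,-1]]]'
python3 - <<'E'
from h import *
p=r.camera_params("wrist");im=r.capture("wrist")
c=proj(p,(.431,.0475,.067)).astype(int);print(c)
cv2.imwrite("pics/w5.png",cv2.resize(im[max(0,c[1]-50):c[1]+50,c[0]-65:c[0]+65,::-1],None,fx=5,fy=5,interpolation=cv2.INTER_CUBIC))
E
```

```text
time_s: 8.6
tcp_pos: [0.509, 0.0344, 0.2964]
eef_rot: [179.9, 0.0, 177.3]
contact_force: [-1.5, 7.0, 1.5]
gripper_width: 0.0224
gripper_force: 30.0
time_s: 9.1
tcp_pos: [0.509, 0.0344, 0.2963]
eef_rot: [179.9, 0.0, 163.3]
contact_force: [-2.3, 5.9, 1.4]
gripper_width: 0.0223
gripper_force: 30.0
[302 129]
```

View pics/w5.png

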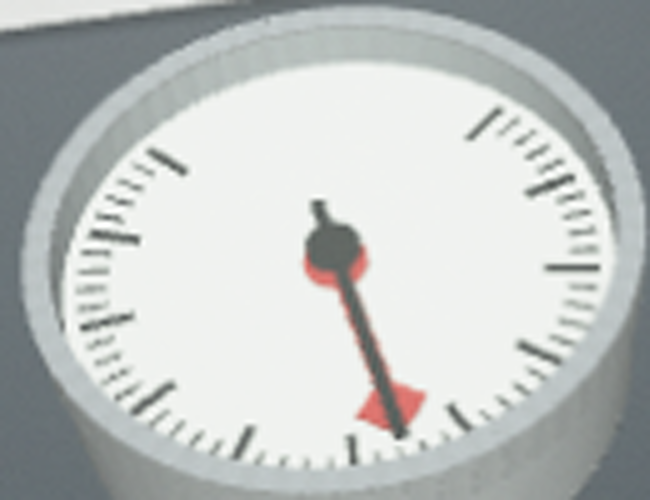

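The needle (hub (333,245), tip (402,437)) lies on the red diamond (392,408), within about 0.02 rad. Now release, and turn the wrist back for the handle.

```bash
python3 -m pendant '[[[0,0,0,0,0,0,-1],[0,0,0,0,0,0,0],[0,0,0,0,0,0,0],[0,0,0,0,0,0,0],[0,0,-0.01,0,0,-8,0]]]'; python3 -m pendant '[[[0,0,-0.02,0,0,-8,0.2],[0,0,-0.04,0,0,-16,0.2],[0,0,-0.04,0,0,-24,0.2],[0,0,-0.04,0,0,-32,0.2],[0,0,-0.04,0,0,-40,0.2]]]'; for i in 1 2 3; do python3 -m pendant '[[[0,0,0,0,0,-8.5,0.2],[0,0,0,0,0,-17,0.2],[0,0,0,0,0,-25.5,0.2],[0,0,0,0,0,-34,0.2],[0,0,0,0,0,-42,0.2]]]' | sed -n 2,3p; done
python3 - <<'E'
from h import *
from scipy.spatial.transform import Rotation as R
p=r.camera_params("wrist");s=r.get_state();print(s['tcp_pos'],s['eef_rot'])
T=R.from_euler('xyz',s['eef_rot'],degrees=True).as_matrix();Rct=p['R']@T;ct=T.T@(-p['R'].T@p['t']-s['tcp_pos'])
T4=R.from_euler('xyz',[180,0,177.3],degrees=True).as_matrix();p4=dict(p);p4['R']=Rct@T4.T;p4['t']=-p4['R']@(np.array([.5089,.0333,.2962])+T4@ct)
for uv in((288,375),(286,382)):
    g=ray(p4,uv,.101);d=g-[.509,.0338,0];print(g,np.hypot(*d[:2]),np.degrees(np.arctan2(d[1],d[0])))
E
```

```text
time_s: 9.65
tcp_pos: [0.5084, 0.0332, 0.3052]
eef_rot: [-179.9, -0.1, 171.4]
contact_force: [-0.1, -0.1, 0.2]
gripper_width: 0.0429
gripper_force: 0.0
time_s: 10.15
tcp_pos: [0.5088, 0.0332, 0.3464]
eef_rot: [-180.0, 0.0, -148.4]
contact_force: [0.4, -0.2, -0.2]
gripper_width: 0.0525
gripper_force: 0.0
tcp_pos: [0.5089, 0.0333, 0.3462]
eef_rot: [180.0, -0.0, -106.3]
tcp_pos: [0.5089, 0.0332, 0.3462]
eef_rot: [180.0, -0.0, -64.3]
tcp_pos: [0.5088, 0.0333, 0.3462]
eef_rot: [180.0, 0.0, -22.3]
[0.50884264 0.03326003 0.34617531] [ 1.79984099e+02  4.28490632e-03 -2.23338502e+01]
[0.55662251 0.01530771 0.101     ] 0.051086870004040844 -21.22168578327466
[0.56108629 0.01387811 0.101     ] 0.05576614520854634 -20.930780241083106
```

```bash
python3 -m pendant '[[[0.03,0,0,0,0,0,0.2],[0.058,0,0.01,0,0,0,0.2],[0.058,0,0.05,0,0,0,0.2],[0.058,0,0.083,0,0,0,0.2],[0.058,0,0.083,0,0,0,-0.5]]]'; python3 -m pendant '[[[0,0,0,0,0,0,-0.5],[0,0,0,0,0,0,-0.5],[0,0,0,0,0,0,-0.5],[0,0,0,0,0,0,-0.5]]]' 40; python3 -c "
from h import *
s=r.get_state();print(s['tcp_pos'],s['contact_force'],s['moment'],s['joints'])"
```

```text
time_s: 12.15
tcp_pos: [0.5606, 0.0102, 0.2589]
eef_rot: [179.7, 0.4, -22.8]
contact_force: [-1.5, 0.3, -0.5]
gripper_width: 0.0486
gripper_force: 0.0
time_s: 12.55
tcp_pos: [0.5627, 0.0113, 0.2648]
eef_rot: [-179.9, -0.1, -22.7]
contact_force: [0.2, 0.7, 0.0]
gripper_width: 0.0232
gripper_force: 0.0
[0.56272895 0.011312   0.26475139] [0.21153789 0.69148615 0.01521146] [-0.09899055  0.12303706  0.03193717] [ 2.10783347e+01  1.75859728e+01 -2.39846263e+01  1.03617736e-02
 -4.82805654e+01  4.62596596e+01]
```

```bash
python3 -m pendant '[[[-0.0006,0.0081,0.002,0,0,8,-0.5],[-0.0023,0.0161,0.003,0,0,16,-0.5],[-0.0051,0.0238,0.004,0,0,24,-0.5],[-0.0089,0.031,0.005,0,0,32,-0.5],[-0.0137,0.0376,0.005,0,0,40,-0.5]]]';  python3 -m pendant '[[[-0.0002,0.0041,0,0,0,4,-0.5],[-0.0006,0.0081,0,0,0,8,-0.5],[-0.0013,0.0122,0.0002,0,0,12,-0.5]]]'
```

```text
time_s: 13.05
tcp_pos: [0.5356, -0.0183, 0.2593]
eef_rot: [-179.8, -0.0, -63.0]
contact_force: [0.7, 1.0, -0.1]
gripper_width: 0.0218
gripper_force: 0.6
time_s: 13.35
tcp_pos: [0.5241, -0.0226, 0.259]
eef_rot: [-179.9, 0.0, -74.8]
contact_force: [0.7, -0.3, -0.6]
gripper_width: 0.022
gripper_force: 0.5
```

```bash
cat > f.py <<'E'
from h import *
s=r.get_state();y=np.radians(s['eef_rot'][2]);F=s['contact_force'];print('yaw %.1f Ftan %.1f Frad %.1f Fz %.1f Mz %.2f pad %.1f w %.4f z %.4f t %.2f'%(s['eef_rot'][2],-(F[0]*np.sin(y)-F[1]*np.cos(y)),F[0]*np.cos(y)+F[1]*np.sin(y),F[2],s['moment'][2],s['gripper_force'],s['gripper_width'],s['tcp_pos'][2],s['time_s']))
E
for i in 1 2 3 4; do python3 -m pendant '[[[-0.0001,0.0031,0,0,0,3,-0.5]]]' >/dev/null; python3 f.py; done
```

```text
yaw -77.8 Ftan 1.6 Frad -0.8 Fz -0.9 Mz -0.03 pad 0.5 w 0.0218 z 0.2590 t 13.45
yaw -80.8 Ftan 1.7 Frad 0.9 Fz -0.3 Mz -0.02 pad 0.8 w 0.0218 z 0.2590 t 13.55
yaw -83.8 Ftan 1.6 Frad 0.3 Fz -1.3 Mz -0.05 pad 1.1 w 0.0218 z 0.2591 t 13.65
yaw -86.8 Ftan 3.1 Frad 0.7 Fz -2.1 Mz 0.01 pad 1.5 w 0.0221 z 0.2591 t 13.75
```

```bash
for i in 1 2 3; do python3 -m pendant '[[[-0.0001,0.0031,0,0,0,3,-0.5]]]' >/dev/null; python3 f.py; done
```

```text
yaw -89.8 Ftan 3.9 Frad 1.1 Fz -2.3 Mz 0.02 pad 1.8 w 0.0216 z 0.2591 t 13.85
yaw -92.8 Ftan 3.5 Frad 0.4 Fz -2.9 Mz 0.01 pad 2.1 w 0.0219 z 0.2591 t 13.95
yaw -95.8 Ftan 4.9 Frad 1.6 Fz -3.2 Mz 0.00 pad 2.5 w 0.0217 z 0.2591 t 14.05
```

```bash
for i in 1 2 3 4; do python3 -m pendant '[[[-0.0001,0.0031,0.0001,0,0,3,-0.5]]]' >/dev/null; python3 f.py; done
```

```text
yaw -98.8 Ftan 5.4 Frad 1.4 Fz -3.7 Mz -0.01 pad 2.9 w 0.0217 z 0.2591 t 14.15
yaw -101.7 Ftan 6.7 Frad 1.3 Fz -3.7 Mz 0.04 pad 3.3 w 0.0218 z 0.2591 t 14.25
yaw -104.7 Ftan 7.9 Frad 1.9 Fz -4.1 Mz -0.01 pad 3.6 w 0.0223 z 0.2591 t 14.35
yaw -107.7 Ftan 7.0 Frad 2.8 Fz -3.0 Mz -0.01 pad 4.1 w 0.0221 z 0.2590 t 14.45
```

```bash
python3 -m pendant '[[[0,0.001,-0.005,0,0,1,-0.5]]]'>/dev/null; python3 f.py; for i in 1 2 3 4; do python3 -m pendant '[[[-0.0001,0.0031,0,0,0,3,-0.5]]]' >/dev/null; python3 f.py; done
```

```text
yaw -108.7 Ftan 7.4 Frad 0.7 Fz -4.5 Mz 0.04 pad 3.5 w 0.0219 z 0.2634 t 14.55
yaw -111.7 Ftan 8.9 Frad 1.4 Fz -4.1 Mz 0.07 pad 4.3 w 0.0220 z 0.2644 t 14.65
yaw -114.7 Ftan 8.4 Frad 2.6 Fz -1.7 Mz -0.02 pad 4.8 w 0.0220 z 0.2643 t 14.75
yaw -117.7 Ftan 10.7 Frad 2.4 Fz -1.6 Mz 0.05 pad 4.8 w 0.0220 z 0.2642 t 14.85
yaw -120.7 Ftan 11.3 Frad 2.6 Fz -1.5 Mz -0.01 pad 5.5 w 0.0220 z 0.2642 t 14.95
```

```bash
for i in 1 2 3; do python3 -m pendant '[[[-0.0001,0.0031,0,0,0,3,-0.5]]]' >/dev/null; python3 f.py; done
```

```text
yaw -123.7 Ftan 9.7 Frad 1.6 Fz -2.7 Mz -0.05 pad 4.8 w 0.0223 z 0.2642 t 15.05
yaw -126.7 Ftan 10.5 Frad 3.3 Fz -3.6 Mz -0.03 pad 5.2 w 0.0220 z 0.2642 t 15.15
yaw -129.7 Ftan 10.5 Frad 2.8 Fz -2.0 Mz -0.06 pad 5.2 w 0.0217 z 0.2642 t 15.25
```

```bash
python3 - <<'E'
from h import *
s=r.get_state();d=s['tcp_pos']-[.509,.0338,0];print(s['tcp_pos'],np.hypot(*d[:2]),np.degrees(np.arctan2(d[1],d[0])))
p=r.camera_params("wrist");im=r.capture("wrist");print(proj(p,(.431,.0475,.067)),proj(p,(.509,.034,.146)))
cv2.imwrite("pics/w6.png",im[:,:,::-1])
E
```

```text
[ 0.47189984 -0.0112285   0.26416085] 0.05834370142042085 -129.48600865715025
[452.92193036 323.68193   ] [324.14709439 523.02710976]
```

View pics/w6.png

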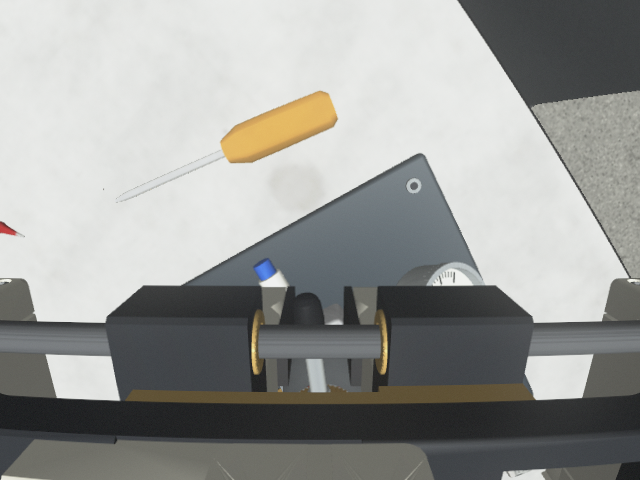

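Fingers straddle the grip properly (grip at (308,310), left finger pushing). Continue.

```bash
for i in 1 2 3; do python3 -m pendant '[[[-0.0001,0.0031,0,0,0,3,-0.5]]]' >/dev/null; python3 f.py; done
```

```text
yaw -132.6 Ftan 14.4 Frad 1.8 Fz -2.1 Mz -0.06 pad 7.0 w 0.0222 z 0.2641 t 15.40
yaw -135.7 Ftan 11.4 Frad 2.2 Fz -2.4 Mz -0.04 pad 5.9 w 0.0223 z 0.2641 t 15.50
yaw -138.7 Ftan 14.6 Frad 2.1 Fz -2.5 Mz -0.01 pad 6.8 w 0.0220 z 0.2641 t 15.60
```

```bash
for i in 1 2; do python3 -m pendant '[[[-0.0001,0.0031,0,0,0,3,-0.5]]]' >/dev/null; python3 f.py; done
```

```text
yaw -141.7 Ftan 16.3 Frad 0.9 Fz -3.7 Mz 0.01 pad 8.2 w 0.0217 z 0.2641 t 15.70
yaw -144.7 Ftan 17.1 Frad 0.2 Fz -1.6 Mz -0.00 pad 8.5 w 0.0221 z 0.2641 t 15.80
```

```bash
python3 -m pendant '[[[0,-0.004,0,0,0,0,-0.4],[0,-0.004,-0.02,0,0,0,-0.2],[0,-0.004,-0.06,0,0,0,0],[-0.03,-0.002,-0.08,0,0,8,0],[-0.058,0,-0.08,0,0,16,0]]]'; python3 -m pendant '[[[0,0,0.02,0,0,8,0],[0,0,0.03,0,0,16,0],[0,0,0.03,0,0,22,0],[0,0,0.03,0,0,22,0]]]';python3 - <<'E'
from h import *
p=r.camera_params("wrist");im=r.capture("wrist")
c=proj(p,(.431,.0475,.067)).astype(int);print(c,r.get_state()['tcp_pos'])
cv2.imwrite("pics/w7.png",cv2.resize(im[max(0,c[1]-50):c[1]+50,c[0]-65:c[0]+65,::-1],None,fx=5,fy=5,interpolation=cv2.INTER_CUBIC))
E
```

```text
time_s: 16.3
tcp_pos: [0.5086, 0.0345, 0.3472]
eef_rot: [180.0, 0.5, -160.9]
contact_force: [0.2, 0.5, 0.4]
gripper_width: 0.0435
gripper_force: 0.0
time_s: 16.7
tcp_pos: [0.5073, 0.0341, 0.3128]
eef_rot: [180.0, -0.0, 177.3]
contact_force: [-0.4, -0.8, 0.1]
gripper_width: 0.0441
gripper_force: 0.0
[338 133] [0.50739768 0.03411167 0.31303634]
```

View pics/w7.png

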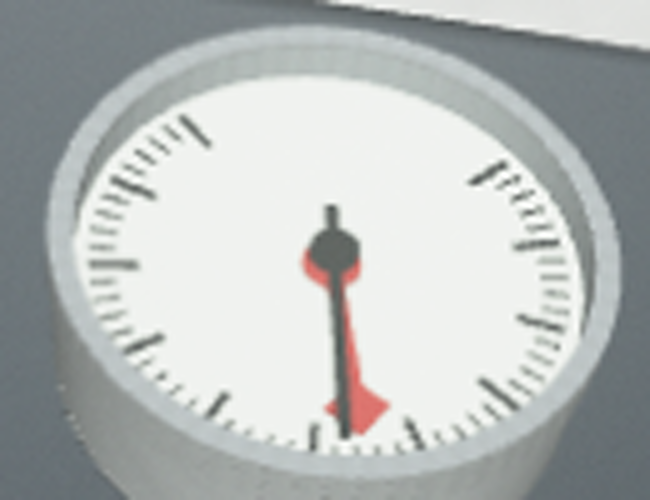

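The needle (hub (333,248), tip (345,437)) has been dragged about 0.11 rad clockwise past the red diamond (358,408), so it needs roughly −8° of knob. I'll make a numeric measure, calibrated on the saved crops.

```bash
cat >> h.py <<'E'
def hands(c):
    "c: 5x BGR crop; image angle needle minus red (rad, + = needle clockwise past red)"
    x=c.astype(int);yy,xx=np.mgrid[:c.shape[0],:c.shape[1]]
    dark=((x.max(2)<130)&(np.hypot(xx-325,yy-250)<210)).astype(np.uint8)
    n,L,st,_=cv2.connectedComponentsWithStats(dark)
    dt=cv2.distanceTransform(dark,cv2.DIST_L2,5);dt[np.hypot(xx-325,yy-250)>60]=0
    hy,hx=np.unravel_index(dt.argmax(),dt.shape)
    m=(L==L[hy,hx])&(np.hypot(xx-hx,yy-hy)>70)
    ny,nx=yy[m].mean(),xx[m].mean()
    red=(x[:,:,2]-x[:,:,1]>45)
    far=red&(np.hypot(xx-hx,yy-hy)>125)&(np.hypot(xx-hx,yy-hy)<215)
    (rx,ry),_,_=cv2.minAreaRect(np.argwhere(far)[:,::-1].astype(np.float32))
    an=np.arctan2(nx-hx,ny-hy);ar=np.arctan2(rx-hx,ry-hy-13)
    return dict(hub=(int(hx),int(hy)),needle=round(an,3),red=round(ar,3),diff=round(ar-an,3),n=int(m.sum()),r=(round(rx),round(ry)))
def look(name):
    p=r.camera_params("wrist");im=r.capture("wrist");c=proj(p,(.431,.0475,.067)).astype(int)
    a=cv2.resize(im[c[1]-50:c[1]+50,c[0]-65:c[0]+65,::-1],None,fx=5,fy=5,interpolation=cv2.INTER_CUBIC);cv2.imwrite(name,a);return hands(a)
E
python3 - <<'E'
from h import *
for n in("w5","w7"): print(hands(cv2.imread(f"pics/{n}.png")))
print(rel([.509,.0339,.2955],177.3))
E
```

```text
{'hub': (332, 247), 'needle': np.float64(0.351), 'red': np.float64(0.387), 'diff': np.float64(0.036), 'n': 1486, 'r': (391, 405)}
{'hub': (333, 250), 'needle': np.float64(0.067), 'red': np.float64(0.163), 'diff': np.float64(0.097), 'n': 1102, 'r': (356, 404)}
(array([-0.0016, -0.0001,  0.0175]), array([0.02, 0.03, 0.2 ]))
```

```bash
python3 -m pendant '[[[-0.0016,0,0.017,0,0,0,0],[-0.0016,0,0.017,0,0,0,0],[-0.0016,0,0.017,0,0,0,-1],[-0.0016,0,0.017,0,0,0,-1],[-0.0016,0,0.017,0,0,0,-1]]]' 55; python3 -m pendant '[[[0,0,0,0,0,0,-1],[0,0,0,0,0,0,-1],[0,0,0,0,0,-3,-1],[0,0,0,0,0,-6,-1],[0,0,0,0,0,-8,-1]]]';python3 -m pendant '[[[0,0,0,0,0,0,-1],[0,0,0,0,0,0,-1]]]' >/dev/null; python3 -c "
from h import *
print(look('pics/w8.png'),r.get_state()['moment'])"
```

```text
time_s: 17.25
tcp_pos: [0.5091, 0.034, 0.2963]
eef_rot: [180.0, 0.1, 177.4]
contact_force: [0.2, -0.5, -0.5]
gripper_width: 0.0255
gripper_force: 0.0
time_s: 17.75
tcp_pos: [0.5092, 0.0347, 0.2964]
eef_rot: [179.9, 0.1, -174.5]
contact_force: [-2.8, 5.2, 3.4]
gripper_width: 0.0215
gripper_force: 55.0
{'hub': (336, 249), 'needle': np.float64(0.079), 'red': np.float64(-0.001), 'diff': np.float64(-0.081), 'n': 1534, 'r': (336, 413)} [1.76355712 0.6062965  0.00236921]
```

```bash
python3 -m pendant '[[[0,0,0,0,0,1.3,-1],[0,0,0,0,0,2.5,-1],[0,0,0,0,0,2.5,-1],[0,0,0,0,0,2.5,0],[0,0,0,0,0,2.5,0]]]' >/dev/null;python3 -m pendant '[[[0,0,0,0,0,2.5,0],[0,0,-0.017,0,0,5.7,0],[0,0,-0.017,0,0,5.7,0],[0,0,-0.017,0,0,5.7,0]]]'; python3 - <<'E'
from h import *
print(look('pics/w9.png'))
for n in("w5","w7","w8","w9"):
    c=cv2.imread(f"pics/{n}.png").astype(int);o=hands(c.astype(np.uint8));hx,hy=o['hub']
    # red extents along an arc about the red hub, at mid diamond
    res=[]
    for R in(140,150,160):
        a=np.linspace(-.6,1,800);xs=(hx+R*np.sin(a)).round().astype(int);ys=(hy+13+R*np.cos(a)).round().astype(int)
        k=c[ys,xs];m=(k[:,2]-k[:,1]>35);res.append((round(a[m].min(),3),round(a[m].max(),3),round((a[m].min()+a[m].max())/2,3)))
    print(n,o['needle'],res)
E
```

```text
time_s: 18.9
tcp_pos: [0.5089, 0.0338, 0.3127]
eef_rot: [180.0, 0.0, 177.2]
contact_force: [0.4, 0.3, -1.5]
gripper_width: 0.044
gripper_force: 0.0
{'hub': (333, 249), 'needle': np.float64(0.164), 'red': np.float64(0.168), 'diff': np.float64(0.004), 'n': 1221, 'r': (357, 406)}
w5 0.351 [(np.float64(0.265), np.float64(0.503), np.float64(0.384)), (np.float64(0.193), np.float64(0.553), np.float64(0.373)), (np.float64(0.155), np.float64(0.608), np.float64(0.381))]
w7 0.067 [(np.float64(-0.037), np.float64(0.327), np.float64(0.145)), (np.float64(-0.035), np.float64(0.377), np.float64(0.171)), (np.float64(0.105), np.float64(0.301), np.float64(0.203))]
w8 0.079 [(np.float64(-0.103), np.float64(0.039), np.float64(-0.032)), (np.float64(-0.163), np.float64(0.191), np.float64(0.014)), (np.float64(-0.177), np.float64(0.235), np.float64(0.029))]
w9 0.164 [(np.float64(-0.037), np.float64(0.329), np.float64(0.146)), (np.float64(-0.023), np.float64(0.385), np.float64(0.181)), (np.float64(0.067), np.float64(0.313), np.float64(0.19))]
```

Needle now at 0.164 against red 0.17, on target. I'll recheck the nut's tightness by a light pull at the handle.

```bash
python3 -m pendant '[[[0,0,-0.01,0,0,-8.4,0],[0,0,-0.01,0,0,-16.8,0],[0,0,-0.01,0,0,-25.2,0],[0,0,-0.01,0,0,-33.6,0],[0,0,-0.01,0,0,-42,0]]]'>/dev/null; python3 -m pendant '[[[0.03,0,0,0,0,0,0],[0.058,0,0,0,0,0,-0.2],[0.058,0,0,0,0,0,-0.4],[0.058,0,0,0,0,0,-0.4],[0.058,0,0,0,0,0,-0.4]]]' 40; python3 -c "
from h import *
a=np.radians(-140.8);print(rel([.509+.0584*np.cos(a),.0338+.0584*np.sin(a),.2642],-140.8))"
```

```text
time_s: 19.95
tcp_pos: [0.4644, -0.0024, 0.3225]
eef_rot: [-180.0, 0.0, -140.8]
contact_force: [0.3, -0.4, 0.5]
gripper_width: 0.0263
gripper_force: 0.0
(array([ 0.001 , -0.0001,  0.0583]), array([-0.01,  0.01, -0.05]))
```

```bash
python3 -m pendant '[[[0.001,0,0.025,0,0,0,-0.4],[0.001,0,0.045,0,0,0,-0.4],[0.001,0,0.058,0,0,0,-0.4],[0.001,0,0.058,0,0,0,-0.5],[0.001,0,0.058,0,0,0,-0.5]]]'>/dev/null; python3 f.py; python3 -m pendant '[[[0,0.001,0,0,0,1,-0.5],[0,0.002,0,0,0,2,-0.5],[0,0.003,0,0,0,3,-0.5]]]'>/dev/null; python3 f.py; python3 -m pendant '[[[0,0.001,0,0,0,1,-0.5]]]'>/dev/null; python3 f.py
```

```text
yaw -140.8 Ftan 0.4 Frad 0.4 Fz 0.7 Mz -0.01 pad 0.0 w 0.0223 z 0.2646 t 20.45
yaw -143.9 Ftan 6.7 Frad -0.6 Fz -1.4 Mz 0.05 pad 3.3 w 0.0219 z 0.2655 t 20.75
yaw -144.9 Ftan 10.9 Frad -1.3 Fz -3.0 Mz -0.00 pad 5.3 w 0.0216 z 0.2655 t 20.85
```

```bash
python3 -m pendant '[[[0,0.001,0,0,0,1,-0.5]]]'>/dev/null; python3 f.py;python3 -m pendant '[[[0,0.0005,0,0,0,0.5,-0.5]]]'>/dev/null; python3 f.py
```

```text
yaw -145.9 Ftan 14.1 Frad -2.3 Fz -4.1 Mz 0.07 pad 7.2 w 0.0220 z 0.2656 t 20.95
yaw -146.4 Ftan 15.2 Frad -1.6 Fz -4.2 Mz 0.06 pad 7.7 w 0.0217 z 0.2657 t 21.05
```

Tight (holds 15 N). Back off and check the needle.

```bash
python3 -m pendant '[[[0,-0.005,0,0,0,-1,-0.45],[0,-0.005,-0.02,0,0,-1,-0.4],[0,-0.005,-0.06,0,0,0,0],[-0.03,-0.002,-0.08,0,0,8,0],[-0.058,0,-0.08,0,0,16,0]]]'>/dev/null; python3 -m pendant '[[[0,0,0.02,0,0,8,0],[0,0,0.03,0,0,16,0],[0,0,0.03,0,0,20,0],[0,0,0.03,0,0,20,0],[0,0,0.03,0,0,20,0]]]';python3 -c "
from h import *
print(look('pics/w10.png'),r.get_state()['contact_force'])"
```

```text
time_s: 22.05
tcp_pos: [0.5081, 0.0332, 0.3149]
eef_rot: [180.0, 0.0, 177.8]
contact_force: [0.1, 0.7, 0.5]
gripper_width: 0.0438
gripper_force: 0.0
{'hub': (336, 249), 'needle': np.float64(0.131), 'red': np.float64(0.145), 'diff': np.float64(0.014), 'n': 1173, 'r': (357, 404)} [-0.65548724  0.95117368 -0.59133638]
```

```bash
python3 -m pendant '[[[0,0,-0.04,0,0,0,0],[0,0,-0.06,0,0,0,0],[0,0,-0.06,0,0,0,0]]]'>/dev/null; python3 -c "
from h import *
print(r.get_state()['contact_force']);print(r.close_job())"
```

```text
[-0.44991093  0.20963894  0.56651376]
the job is handed in; nothing more can be done
None
```

The job is handed in, with no verdict returned: the needle measured about 0.01 rad from the red hand (limit 0.12), the nut reached 17 N at its handle and then held a 15 N check pull, and the arm stands clear after about 22 s, though I took no last picture of the loose items.

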